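# Click the weekly tablet dispenser round to its first day

## Robot

A 7-joint arm with a two-finger parallel gripper is mounted at the origin on the work surface. World frame = base frame: x ahead of the robot, y to its left, z up, the work surface at z = 0. Lengths are in m, angles in rad, forces in N, time in s.
With the tool pointing down it reaches from about 0.425 to 0.975 m from the base axis. Payload 16.7 kg.
Tool frame: the origin (TCP) lies on the mounting face of the last link; the fingertips stand 173 mm ahead of it and the grasp point (between the pads) lies 155 mm ahead of it; z points along the fingers, y is the direction in which the jaws open and shut (so a half turn about z gives the same grasp; the last joint's range is limited). The gripper opens to 85 mm and grips with 20 to 120 N. Pads are 22 mm wide; open, the fingers measure 114 mm over their backs; the gripper's body (76 mm by 85 mm) begins 54 mm behind the grasp point. The pads swing forward as they close: fully open they stand 13 mm farther back than shut.
Start: joints at [1.155, 0.426, 0.074, 1.606, -0.034, 1.111, -0.067], TCP at [0.177, -0.651, 0.405] pointing down, gripper open.
Joint ranges: [-2.85, 2.85], [-0.5, 2.14], [-1.23, 1.37], [0.21, 2.46], [-1.02, 4.16], [0.16, 2.05], [-2.73, 2.73]. Speed limits (rad/s): [1.89, 1.89, 2.39, 2.39, 3.01, 3.01, 3.01].

## Interface

Orientations are given as a unit quaternion [w, x, y, z].
In Python, from rig import move_ptp, servo_line, movej, command_gripper, dwell, ik, capture, calibration, IKError, finish_job, get_t, get_joint_pos, get_dq, get_joint_efforts, get_tcp_pos, get_tcp_rot, get_force, get_moment, get_gripper_width gives the robot as it stands. Calls block until the motion is done:
- move_ptp(position, orientation): joint-space move of the TCP to a pose.
- servo_line(position, rotation=None, speed=0.15, guard=None): straight line of the TCP; rotation=None keeps the orientation; speed is the mean speed in m/s. With guard (N) it stops when the force on the tool has changed by that much, and returns True; else False.
- movej(angles): joint-space move.
- command_gripper(opening, squeeze=None): opening from 0.0 (shut) to 1.0 (fully open); squeeze is the grip in N (None keeps the last); returns when the fingers have stopped.
- dwell(seconds).
- ik(position, orientation): joint angles nearest the present ones, or None.
- capture(name): name is "scene" or "side" or "wrist"; returns the picture (420x560x3 uint8, red, green, blue); there is no depth.
- calibration(name): a dict with "fx", "fy", "cx", "cy" (pixels), "cam_to_world" (4x4, takes a point from camera to world coordinates); the wrist camera has in their place "hand_eye" (4x4, takes a point from camera to tool coordinates, whose origin is the TCP and whose axes are the flange's). Camera axes: x right, y down, z forward; pixel columns grow to the right and rows downward; lengths in m; the calibration is good to about 2 mm. A picture is of the moment at which its call begins: read the wrist's pose just before it. calibration takes no time and is no camera call.
A pose or a line that the arm cannot do raises IKError and nothing moves.
- finish_job(): hands the job in, once; it reports no verdict.
Readings, each from a call of its own:
- get_t(): time.
- get_joint_pos(): joint angles.
- get_dq(): joint speeds.
- get_joint_efforts(): joint torques, N m.
- get_tcp_pos(): TCP position.
- get_tcp_rot(): TCP orientation.
- get_force(): force on the tool from outside, world axes, zero at the start.
- get_moment(): the same for the moment, N m.
- get_gripper_width(): opening from 0.0 (shut) to 1.0 (fully open).
Only numpy, scipy, OpenCV 4.12 (cv2) and the standard library are available. Lean on these libraries where they do the work, as an engineer would, in place of code of your own. Each camera call takes 0.05 s, during which the arm holds its last target. There are 200 camera calls.

## Task

The weekly tablet dispenser has been refilled: set it to its first day by flicking the tabs on the edge of its white wheel with a fingertip, counter-clockwise as seen from above, until the compartment with the round stud has clicked into place at the hub's pointer, on the side of the base's lip. Stop on exactly that click, since the wheel does not turn back and must not be run past the pointer. Flick gently without pinching, lifting or shoving the dispenser about, and leave the other things on the counter where they are.

Things in the scene. Friction and masses are not known exactly. Their poses are not given: they have to be found in the camera images.
- dispenser: tablet dispenser standing loose on the counter on a grippy rubber foot, about 1 kg. Origin: centre of its underside, on the wheel's upright axis. Grey base disc 120 mm diameter, 16 mm high, with a flat lip 44 mm wide, 10 mm high reaching 87 mm out along its -x. A fixed grey hub cap of 30 mm diameter, top 50 mm above the counter, stands over the wheel's middle and carries the pointer towards -x
- tab (a point): outer end of the tab next to the stud, 66 mm from the axis, 28 mm above the counter. The white wheel turns above the base: a disc of 96 mm diameter, 18 to 38 mm above the counter, with seven equal finger tabs on its edge 51.4 degrees apart, each 9 mm wide, reaching out to 66 mm from the axis, 19 to 37 mm above the counter. This tab and the stud lie in one direction from the axis
- wheel (a joint): wheel angle, rad, growing counter-clockwise from above; 0: stud at the pointer. Clicks every 0.8976 rad (1/7 turn); starts at rest 2, 3 or 4 clicks short (-1.795, -2.693, -3.590). A ratchet: push a tab (0.5 to 3 N) some 0.7 to 0.8 rad and it snaps onto the next click; let go before 0.5 and it springs back; pushed up to 0.5 beyond a click it springs back to that click. Blocked clockwise
- stud (a point): top centre of the round stud, 14 mm diameter and 12 mm tall, standing on the wheel 38.5 mm from the axis in front of one tab; its top is 50 mm above the counter
- pointer (a point): tip of the fixed pointer on the hub, 30 mm from the axis along the dispenser's -x, 48 mm above the counter
- carton: white card tablet carton lying flat, 95 x 42 x 24 mm, long side along its x; origin at the centre of its underside; bystander
- tablet_bottle: amber tablet bottle with a white cap, 42 mm diameter, about 72 mm tall, standing; origin at the centre of its underside; bystander
- teaspoon: steel teaspoon about 140 mm long lying on the counter along its x; bystander
- mug: white mug, 80 mm diameter, 90 mm tall, handle at its +y; origin at the centre of its underside; bystander
- tea_tin: brass-coloured round tea tin, 72 mm diameter, 95 mm tall; origin at the centre of its underside; bystander
- spice_jar: glass spice jar with a steel cap, 44 mm diameter, 85 mm tall; origin at the centre of its underside; bystander
- bowl: blue bowl, 120 mm diameter, 50 mm tall; origin at the centre of its underside; bystander
There are look-alikes about, which are no part of the job. What is shaped like the dispenser but brown or turquoise is not meant.

How it is judged:
At the end, for the whole second after the job is handed in: The wheel rests on the click with the stud at the pointer (joint within 0.10 rad of 0), the dispenser stands flat within 40 mm of where it was, and the other things are within 30 mm of where they were (value of joint wheel between -0.1 and 0.1 rad and velocity of joint wheel between -0.1 and 0.1 rad/s and distance of dispenser from where it was at the start of the episode below 0.04 m and angle between dispenser's own z axis and vertical below 0.06 rad and height (world z) of dispenser below 0.006 m and linear speed of dispenser below 0.02 m/s and distance of each of carton, tablet_bottle, teaspoon, mug, tea_tin, spice_jar, bowl from where it was at the start of the episode below 0.03 m); the robot touches nothing.
It fails at once if the stud is run past the pointer to the next click (value of joint wheel above 0.852718 rad).
It fails at once if the dispenser is lifted or tipped (height (world z) of dispenser above 0.01 m or angle between dispenser's own z axis and vertical above 0.12 rad).
It fails at once if the dispenser is shoved more than 50 mm (distance of dispenser from where it was at the start of the episode above 0.05 m).
It fails at once if the dispenser is pinched or pressed with more than 20 N (contact force between any of the fingers, the arm and dispenser above 20 N).
It fails at once if another thing is moved more than 40 mm or lifted (distance of any of carton, tablet_bottle, teaspoon, mug, tea_tin, spice_jar, bowl from where it was at the start of the episode above 0.04 m).
It also fails if it takes over 64 s, if anything falls off the work surface, if the arm or the gripper's body presses on something with over 40 N, if the wrist force passes 120 N, or if a joint passes its speed limit or range.

## Working session

There is one attempt and no reset: what is moved stays moved. The work goes in short steps, each a Python script; the robot and the scene stay as the last script left them, time stands still between calls to the robot, and variables do not carry over. Pictures are saved under pics/ and viewed, about 8 in all and at most 12, crops included, and the job is handed in when it is done.

```bash
mkdir -p pics; ls
python3 - <<'E'
from rig import *
import cv2,numpy as np
ims=[capture(n) for n in("scene","side")]
for n,i in zip(("scene","side"),ims):
    cv2.imwrite(f"pics/{n}0.png",i[:,:,::-1]); c=calibration(n); print(n,c["fx"],c["cx"],c["cy"],np.round(c["cam_to_world"],3).tolist())
c=calibration("wrist");print(c["fx"],c["cx"],c["cy"],np.round(c["hand_eye"],3).tolist())
print(get_t(),get_tcp_pos(),get_tcp_rot())
E
```

```text
pics
scene 437.5138004333263 279.406528825316 211.84997717587308 [[0.754, 0.5, -0.426, 0.953], [0.657, -0.592, 0.468, -0.43], [-0.018, -0.632, -0.775, 0.806], [0.0, 0.0, 0.0, 1.0]]
side 394.4213810891369 282.4976728483684 215.32545200196407 [[-0.734, -0.391, 0.555, -0.07], [-0.679, 0.408, -0.611, 0.686], [0.013, -0.825, -0.565, 0.725], [0.0, 0.0, 0.0, 1.0]]
293.04402964784487 275.61641399178797 206.85687053485188 [[-0.0, -0.95, -0.313, 0.08], [1.0, -0.0, -0.0, 0.001], [0.0, -0.313, 0.95, 0.03], [0.0, 0.0, 0.0, 1.0]]
0.1 [ 0.17724527 -0.65112842  0.40408421] [-5.58977092e-04  9.91181604e-01  1.32509230e-01 -1.38280755e-04]
```

View pics/scene0.png

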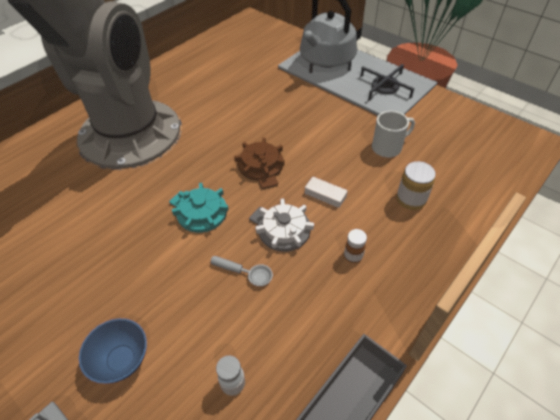

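View pics/side0.png

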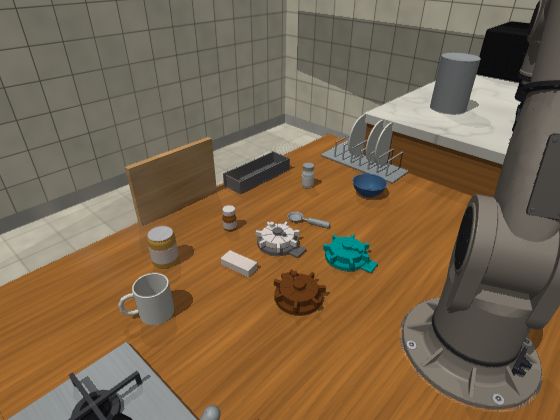

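Three look-alikes appear in the scene view: brown at (262,158), turquoise at (200,207), and white with a grey base at (285,224) (side view (278,237)). The white one fits the description, and its lip points to (258,215). Next I'll locate it and look from above with the wrist camera.

```bash
cat > h.py <<'E'
from rig import *
import numpy as np, cv2
from scipy.spatial.transform import Rotation as R
def rot(q): return R.from_quat(np.r_[q[1:],q[0]])
def campose(n):
    c=calibration(n)
    if n!="wrist": return c,np.array(c["cam_to_world"])
    T=np.eye(4);T[:3,:3]=rot(get_tcp_rot()).as_matrix();T[:3,3]=get_tcp_pos()
    return c,T@np.array(c["hand_eye"])
def ray(c,T,uv):
    d=T[:3,:3]@np.array([(uv[0]-c["cx"])/c["fx"],(uv[1]-c["cy"])/c["fy"],1]);return T[:3,3],d/np.linalg.norm(d)
def onplane(c,T,uv,z):
    o,d=ray(c,T,uv);return o+d*(z-o[2])/d[2]
def tri(r1,r2):
    A=np.c_[r1[1],-r2[1]];s=np.linalg.lstsq(A,r2[0]-r1[0],rcond=None)[0]
    p,q=r1[0]+s[0]*r1[1],r2[0]+s[1]*r2[1];return (p+q)/2,np.linalg.norm(p-q)
def proj(c,T,p):
    q=T[:3,:3].T@(np.asarray(p)-T[:3,3]);return np.array([c["fx"]*q[0]/q[2]+c["cx"],c["fy"]*q[1]/q[2]+c["cy"]])
def down(yaw): # tool y axis... tool x at angle yaw in world
    x=np.array([np.cos(yaw),np.sin(yaw),0]);z=np.array([0,0,-1.]);y=np.cross(z,x)
    q=R.from_matrix(np.c_[x,y,z]).as_quat();return np.r_[q[3],q[:3]]
E
python3 - <<'E'
from h import *
S=campose("scene");D=campose("side")
p,e=tri(ray(*S,(284,217)),ray(*D,(279,231)));print("hub top",p,e)
l=onplane(*S,(257,215),.01);l2=onplane(*D,(301,252),.01);print("lip",l,l2)
for n,a,z in(("carton",(326,190),.024),("bottle",(355,255),.01),("spoonbowl",(260,277),.005),("spoonhandle",(213,262),.005),("brown",(260,155),.03),("teal",(200,203),.03),("mug",(388,150),.02),("tin",(413,197),.02)):
    print(n,onplane(*S,a,z).round(3))
for yaw in np.arange(-3,3.1,.5):
    for dz in(.19,.38): print(yaw,dz,ik([p[0],p[1],dz],down(yaw)) is not None,end=';')
print(rot(get_tcp_rot()).as_matrix()[:,0])
E
```

```text
hub top [0.5510922  0.02103755 0.04790681] 0.006729596265119409
lip [0.48150697 0.00977693 0.01      ] [0.47017903 0.01097978 0.01      ]
carton [0.564 0.165 0.024]
bottle [0.719 0.065 0.01 ]
spoonbowl [ 0.598 -0.106  0.005]
spoonhandle [ 0.495 -0.145  0.005]
brown [0.365 0.148 0.03 ]
teal [ 0.367 -0.061  0.03 ]
mug [0.6   0.384 0.02 ]
tin [0.733 0.283 0.02 ]
-3.0 0.19 True;-3.0 0.38 True;-2.5 0.19 True;-2.5 0.38 True;-2.0 0.19 True;-2.0 0.38 True;-1.5 0.19 True;-1.5 0.38 True;-1.0 0.19 True;-1.0 0.38 True;-0.5 0.19 True;-0.5 0.38 True;0.0 0.19 True;0.0 0.38 True;0.5 0.19 True;0.5 0.38 True;1.0 0.19 True;1.0 0.38 True;1.5 0.19 True;1.5 0.38 True;2.0 0.19 True;2.0 0.38 True;2.5 0.19 True;2.5 0.38 True;3.0 0.19 True;3.0 0.38 True;[ 9.64882569e-01  2.62681578e-01 -1.25983433e-04]
```

Run:
```python
from h import *
command_gripper(0.0,20)
ims=[]
for k,(x,y) in enumerate([(.59,.02),(.63,.02)]):
    move_ptp([x,y,.36],down(0.));dwell(.3)
    c,T=campose("wrist");im=capture("wrist");np.save(f"T{k}.npy",T);cv2.imwrite(f"pics/w{k}.png",im[:,:,::-1])
    print(proj(c,T,[.551,.021,.048]))
print(get_t(),get_tcp_pos(),get_gripper_width())
a=cv2.imread("pics/w0.png");b=cv2.imread("pics/w1.png");cv2.imwrite("pics/w01.png",cv2.resize(np.hstack([a,b]),(800,300),interpolation=cv2.INTER_AREA))
```

```text
[273.6584107  230.64352445]
[273.86779161 264.30996608]
4.6333 [0.62964691 0.01997791 0.36021451] -0.0009176812797421964
```

View pics/w01.png

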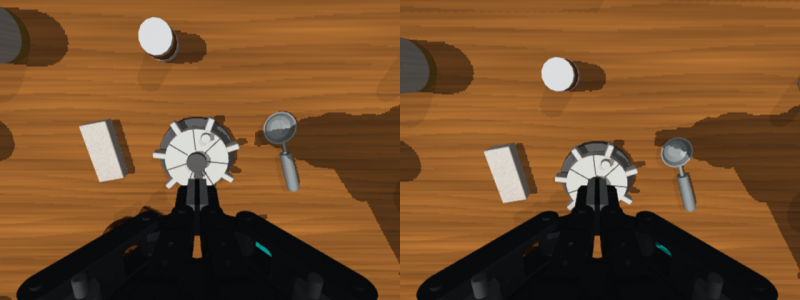

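The left frame shows the dispenser at half-scale (197,158) with the stud at about (207,138), and the fingers hide the lip side. I'll shift the TCP to −x to see all of it.

Run:
```python
from h import *
for k,(x,y) in enumerate([(.49,-.02),(.49,.06)]):
    move_ptp([x,y,.33],down(0.));dwell(.3)
    c,T=campose("wrist");im=capture("wrist");np.save(f"T{k}.npy",T);cv2.imwrite(f"pics/v{k}.png",im[:,:,::-1])
    u,v=proj(c,T,[.551,.021,.04]).astype(int);print(u,v)
    x0,y0=u-100,max(v-110,0)
    cr=im[y0:y0+220,x0:x0+200,::-1];cv2.imwrite(f"pics/c{k}.png",cv2.resize(cr,(400,440),interpolation=cv2.INTER_CUBIC));print("crop0",x0,y0)
cv2.imwrite("pics/c01.png",np.hstack([cv2.imread("pics/c0.png"),cv2.imread("pics/c1.png")]))
print(get_t())
```

```text
227 133
crop0 127 23
318 133
crop0 218 23
6.3917
```

View pics/c01.png

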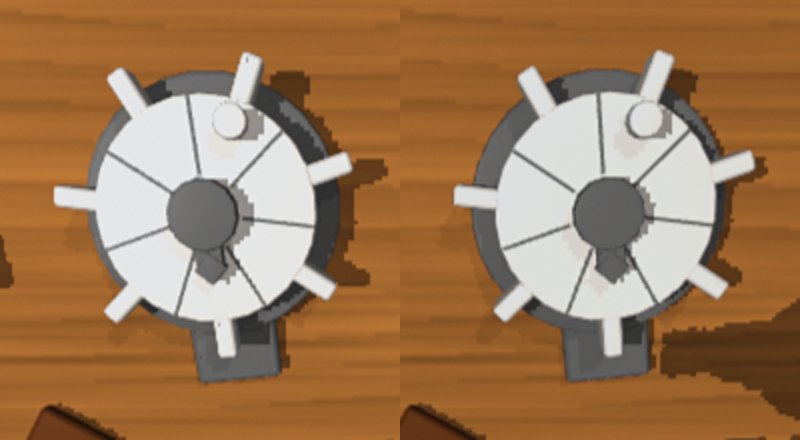

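Both crops show the white-wheeled grey dispenser, which confirms the target. The hub is at (202,214)/(608,213), the stud at (230,117)/(645,118), and the pointer aims down at the lip (240,350). CCW from stud to pointer looks like 4 clicks. Next I'll measure it.

```bash
cat > m.py <<'E'
from h import *
c=calibration("wrist");T=[np.load(f"T{k}.npy") for k in(0,1)]
off=[(127,23),(218,23)]
f={"hub":((202,214),(208,213)),"stud":((230,117),(245,118)),"pointer":((211,281),(212,281)),
"t_stud":((252,58),(263,57)),"t_left":((57,196),(57,195)),"t_right":((349,161),(351,162)),"t_lip":((227,353),(213,352)),"t_ul":((116,74),(127,73)),"t_ll":((113,313),(102,312)),"t_lr":((327,292),(321,289))}
P={}
for n,(a,b) in f.items():
    r=[ray(c,T[k],np.array(p)/2+off[k]) for k,p in enumerate((a,b))]
    P[n],e=tri(*r);print(n,P[n].round(4),round(e,4))
h=P["hub"]
for n in P:
    if n!="hub": d=P[n]-h;print(n,"r",np.hypot(*d[:2]).round(4),"ang",np.degrees(np.arctan2(d[1],d[0])).round(1))
l=[onplane(c,T[0],np.array(p)/2+off[0],.01) for p in((203,381),(280,375))];print("lip corners",l)
m=sum(l)/2-h;print("lip ang",np.degrees(np.arctan2(m[1],m[0])))
tabs=[P[n] for n in P if n[:2]=="t_"]
A=np.array([[2*t[0],2*t[1],1] for t in tabs]);s=np.linalg.lstsq(A,np.array([t[:2]@t[:2] for t in tabs]),rcond=None)[0];print("circle fit",s[:2],np.sqrt(s[2]+s[:2]@s[:2]))
E
python3 m.py
```

```text
hub [0.5546 0.0194 0.0466] 0.0001
stud [0.5917 0.0064 0.0464] 0.0009
pointer [0.5266 0.0166 0.0486] 0.0005
t_stud [ 0.6153 -0.002   0.0336] 0.0002
t_left [0.5616 0.0833 0.0361] 0.0
t_right [ 0.5753 -0.0425  0.0345] 0.0011
t_lip [0.4909 0.0125 0.0365] 0.0
t_ul [0.6091 0.0533 0.0358] 0.0001
t_ll [0.5099 0.0644 0.0356] 0.0
t_lr [ 0.5208 -0.0337  0.0398] 0.0007
stud r 0.0393 ang -19.4
pointer r 0.0281 ang -174.4
t_stud r 0.0643 ang -19.5
t_left r 0.0643 ang 83.8
t_right r 0.0653 ang -71.5
t_lip r 0.0641 ang -173.8
t_ul r 0.0642 ang 31.9
t_ll r 0.0634 ang 134.9
t_lr r 0.063 ang -122.5
lip corners [array([0.46756562, 0.02898615, 0.01      ]), array([ 0.47089862, -0.01140966,  0.01      ])]
lip ang -172.91173766812423
circle fit [0.55512095 0.01924176] 0.06409300070606212
```

The stud is at −19.5° and the pointer at about 186°, so 205.5° = 4 × 51.4°, i.e. 4 clicks. I'll do one flick on the stud-side tab position, then look.

```bash
cat > flick.py <<'E'
from h import *
AX=np.array([.5548,.0193]);TH=np.radians(-19.6)
def pose(phi,tan,z,th=TH,rho=.066):
    a=th+phi;r=np.array([np.cos(a),np.sin(a)]);t=np.array([-r[1],r[0]])
    p=AX+rho*r+tan*t;return [p[0],p[1],z],down(a+YO)
YO=np.pi/2
ZL,ZU=.198,.24
def flick(end=.86,verbose=True):
    move_ptp(*pose(0,-.024,ZU));f0=np.array(get_force())
    if servo_line(*pose(0,-.024,ZL),speed=.08,guard=6): print("descent guard");return False
    servo_line(*pose(0,-.017,ZL),speed=.04,guard=6)
    for phi in np.linspace(0,end,9)[1:]:
        g=servo_line(*pose(phi,-.0155,ZL),speed=.05,guard=10)
        if verbose: print(round(phi,2),(np.array(get_force())-f0).round(2),round(get_t(),2))
        if g: print("guard");return False
    servo_line(*pose(end,-.0175,ZL),speed=.04)
    servo_line(*pose(end,-.0175,ZU),speed=.12);return True
def look(k):
    move_ptp([.49,-.02,.33],down(0.));dwell(.3)
    c,T=campose("wrist");im=capture("wrist");np.save(f"L{k}.npy",T)
    cr=im[23:243,127:327,::-1];cv2.imwrite(f"pics/l{k}.png",cv2.resize(cr,(400,440),interpolation=cv2.INTER_CUBIC));print("t",get_t())
E
python3 - <<'E'
import flick as F
from h import *
print(np.round(get_joint_pos(),2))
for yo in(np.pi/2,-np.pi/2):
    F.YO=yo
    for a in((0,-.024,.24),(0,-.024,.198),(.86,-.0155,.198)):
        q=ik(*F.pose(*a));print(yo,None if q is None else np.round(q,2))
F.YO=np.pi/2
print(F.flick());F.look(1)
E
```

```text
[ 0.24  0.27 -0.57  2.05  0.19  0.87 -2.  ]
1.5707963267948966 [ 0.44  0.6  -0.67  1.85  0.48  0.86 -0.81]
1.5707963267948966 [ 0.42  0.66 -0.65  1.87  0.54  0.8  -0.85]
1.5707963267948966 [ 0.44  0.74 -0.83  1.84  0.69  0.88 -0.2 ]
-1.5707963267948966 [-0.84  0.93  1.2   1.93 -1.02  1.07 -2.67]
-1.5707963267948966 [ 0.67  0.83 -1.03  1.86  0.86  0.99  2.05]
-1.5707963267948966 [-0.36  0.6   0.26  1.89 -0.23  0.68 -2.59]
0.11 [-0.31 -1.23  0.79] 8.85
0.22 [-0.12 -1.59  0.52] 9.14
0.32 [ 0.36 -1.05  0.15] 9.43
0.43 [ 0.94 -1.6   1.02] 9.72
0.54 [-0.31  0.    0.26] 10.02
0.64 [-0.68 -0.48  0.6 ] 10.31
0.75 [ 0.16 -0.08 -0.54] 10.6
0.86 [-0.66 -0.07  0.02] 10.89
True
t 13.525
```

View pics/l1.png

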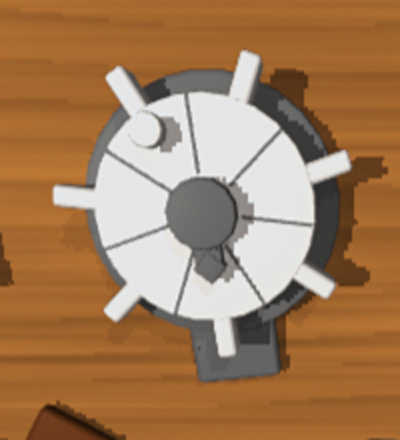

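That was exactly one click: the stud is now at (147,129), and the hub and lip haven't moved. Next come two more, with a look after each.

Run:
```python
import flick as F,cv2,numpy as np
for k in(2,3):
    ok=F.flick(verbose=False);F.look(k);print(ok)
    if not ok: break
cv2.imwrite("pics/l23.png",np.hstack([cv2.imread("pics/l2.png"),cv2.imread("pics/l3.png")]))
```

```text
t 20.5167
True
t 27.5083
True
```

View pics/l23.png

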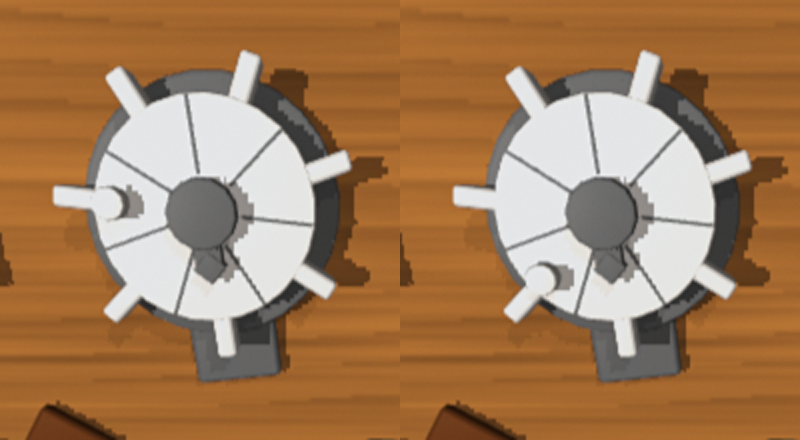

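After flicks 2 and 3 the stud went from (107,203) to (543,278), which leaves exactly one click to the pointer. Now the last flick.

Run:
```python
import flick as F,cv2
from rig import *
print(F.flick(verbose=False));F.look(4)
cv2.imwrite("pics/sc4.png",capture("scene")[:,:,::-1])
a=cv2.imread("pics/l4.png");b=cv2.imread("pics/l3.png");s0=cv2.imread("pics/scene0.png");s=cv2.imread("pics/sc4.png")
import numpy as np
cv2.imwrite("pics/f4.png",np.hstack([a,s[60:280,200:400].repeat(2,0).repeat(2,1)]))
print(get_t(),get_force())
```

```text
True
t 34.5
34.55 [-0.43369347  0.80192271 -0.29479444]
```

View pics/f4.png

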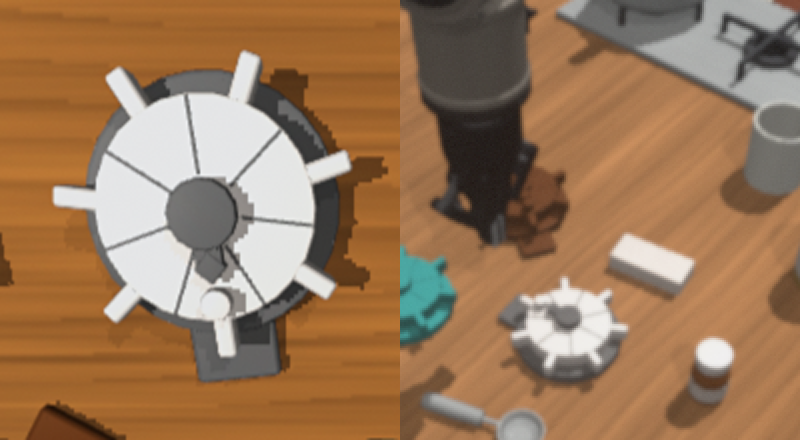

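The stud at (217,303) sits right at the pointer on the lip side. The hub and lip are where they were, the neighbouring things look unmoved, and the arm is clear, so I'm handing the job in.

```bash
python3 -c "
from rig import *
finish_job();print(get_t())"
```

```text
the job is handed in; nothing more can be done
the job is handed in; nothing more can be done
```

The dispenser is set to its first day: the stud rests on the click at the pointer, on the side of the lip. I found the white dispenser between its brown and turquoise look-alikes and measured it four clicks short. I then gave it four gentle counter-clockwise flicks with the shut fingertips, looking with the wrist camera after each one.

- **Wheel:** each flick moved it exactly one click, and the last picture shows the stud at the pointer.
- **Dispenser:** the base, hub and lip showed no visible shift in any wrist picture. I logged the force only on the first flick, where it stayed at about 2 N, and no force guard tripped on any flick.
- **Other things:** the carton, bottle, teaspoon and mug looked unmoved in the last scene picture. I didn't measure their positions again. The tea tin, spice jar and bowl were outside that crop, and the arm never went near them.
- **Hand-in:** the robot was clear of everything, at about 34.6 s of the 64 s allowed. No check failed or disagreed.

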